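# Set out the bench for an imaging session

### The job

Set out the black mat for the next imaging session: stand the amber bottle inside the small white ring at the end of the mat nearer the sloping slide rest and the white bottle inside the small ring at the other end, put the green-lidded dish between them inside the large middle ring, and stack the orange-lidded dish squarely on top of the green one. Lay the blue slide carrier, glass side up and its long side running straight up the slope, about the middle of the slide rest's sloping plate so that it rests against the red ledge. Keep bottles and dishes upright at all times and do not disturb the microscope objective, the tube rack or the computer mouse.

Things in the scene. Friction and masses are not known exactly. Their poses are not given: they have to be found in the camera images.
- amber_bottle: Small amber glass reagent bottle with a black cap. 34 mm diameter up to 48 mm high, then tapering to a neck at 57 mm, with a 22 mm diameter screw cap from 57 to 75 mm; paper label on the body. Loose, stands upright, about 90 g. Origin at the centre of its underside, z up.
- white_bottle: Small white reagent bottle with a blue cap. 34 mm diameter up to 48 mm high, then tapering to a neck at 57 mm, with a 22 mm diameter screw cap from 57 to 75 mm; paper label on the body. Loose, stands upright, about 90 g. Origin at the centre of its underside, z up.
- green_dish: Shallow closed round culture dish with a flat green lid bearing a thin white circle; clear bottom. 54 mm diameter (lid, from 9 to 16 mm high; 52 mm below it), 16 mm high, flat on top and underneath, about 50 g. Loose. Origin at the centre of its underside, z up.
- orange_dish: Shallow closed round culture dish with a flat orange lid bearing a thin white circle; clear bottom. 54 mm diameter (lid, from 9 to 16 mm high; 52 mm below it), 16 mm high, flat on top and underneath, about 50 g. Loose. Origin at the centre of its underside, z up.
- slide_carrier: Flat blue carrier holding two glass microscope slides side by side on its upper face (white paper ends at its -x end; either end may be uppermost on the slope). 80 mm along its x, 56 mm along its y, 10 mm thick, about 80 g. Loose, lies flat. Origin at the centre of its underside, z up out of the glass side.
- mat: Black rubber mat, fixed, 110 mm along its x, 260 mm along its y, 3 mm thick. White rings are printed on it: a large one, 74 mm outer diameter, at its centre, and two small ones, 56 mm outer diameter, centred 90 mm from its centre along its +y and -y. It lies beside the slide rest, to either side. Origin at the centre of its underside, so its top is at z = 3 mm.
- rest: Sloping aluminium plate of a fixed white stand: 110 mm up the slope, 130 mm across, 0.30 rad (17 deg) steep. At its low edge, towards the robot, a red ledge 9 mm high, 6 mm thick, full width. Origin on the plate's upper surface (z = 0) at the middle of the ledge's inner foot, 33 mm above the table; x up the slope, y along the ledge, z out of the plate. Seated carrier: centre at x = 40 mm.
- objective: Steel microscope objective with a brass band, standing on its thread, 28 mm diameter, 48 mm high, beyond the mat and rest as seen from the robot. Origin at the centre of its underside. A bystander: leave it where it is.
- tube_rack: Yellow tube rack with white and blue tube caps, 60 x 100 mm, 38 mm high, at the robot's left. Origin at the centre of its underside. A bystander: leave it where it is.
- mouse: White computer mouse, 100 x 58 mm, 26 mm high, at the robot's right. Origin at the centre of its underside. A bystander: leave it where it is.
Not all that is in view belongs to the job. Of the things shaped like the green_dish, the green one is meant.

How it is judged:
At the end, for the whole second after the job is handed in: Upright on the mat within 13 mm per axis of ring centres: amber bottle at the end ring nearer the rest, white at the other, green dish in the middle, orange within 10 mm on top of it. Carrier flat on the slope, glass up, square to 0.15 rad, within 6 mm of the ledge, 20 mm of midline. All at rest (((y of rest in the frame of mat above 0 m and x of amber_bottle in the frame of mat between -0.013 and 0.013 m and y of amber_bottle in the frame of mat between 0.077 and 0.103 m and z of amber_bottle in the frame of mat between -0.001 and 0.007 m and x of white_bottle in the frame of mat between -0.013 and 0.013 m and y of white_bottle in the frame of mat between -0.103 and -0.077 m and z of white_bottle in the frame of mat between -0.001 and 0.007 m) or (y of rest in the frame of mat below 0 m and x of amber_bottle in the frame of mat between -0.013 and 0.013 m and y of amber_bottle in the frame of mat between -0.103 and -0.077 m and z of amber_bottle in the frame of mat between -0.001 and 0.007 m and x of white_bottle in the frame of mat between -0.013 and 0.013 m and y of white_bottle in the frame of mat between 0.077 and 0.103 m and z of white_bottle in the frame of mat between -0.001 and 0.007 m)) and x of green_dish in the frame of mat between -0.013 and 0.013 m and y of green_dish in the frame of mat between -0.013 and 0.013 m and z of green_dish in the frame of mat between -0.001 and 0.007 m and horizontal distance between orange_dish and green_dish below 0.01 m and z of orange_dish in the frame of green_dish between 0.012 and 0.02 m and angle between each of amber_bottle, white_bottle, green_dish, orange_dish's own z axis and vertical below 0.12 rad and x of slide_carrier in the frame of rest between 0.034 and 0.046 m and y of slide_carrier in the frame of rest between -0.02 and 0.02 m and z of slide_carrier in the frame of rest between -0.003 and 0.005 m and angle between the x axis of slide_carrier and the x axis of rest, either way round below 0.15 rad and angle between the z axis of slide_carrier and the z axis of rest, either way round below 0.1 rad and angle between slide_carrier's own z axis and vertical below 0.6 rad and linear speed of each of amber_bottle, white_bottle, green_dish, orange_dish, slide_carrier below 0.02 m/s and angular speed of each of amber_bottle, white_bottle, green_dish, orange_dish, slide_carrier below 0.3 rad/s); the robot touches nothing.
It fails at once if a bottle or dish is tipped by more than 0.6 rad (angle between any of amber_bottle, white_bottle, green_dish, orange_dish's own z axis and vertical above 0.6 rad).
It fails at once if the objective, tube rack or mouse is moved more than 15 mm (distance of any of objective, tube_rack, mouse from where it was at the start of the episode above 0.015 m).
It also fails if it takes over 109 s, if anything falls off the work surface, if the arm or the gripper's body presses on something with over 40 N, if the wrist force passes 120 N, or if a joint passes its speed limit or range.

### The arm

A 7-joint arm with a two-finger parallel gripper is mounted at the origin on the work surface. World frame = base frame: x ahead of the robot, y to its left, z up, the work surface at z = 0. Lengths are in m, angles in rad, forces in N, time in s.
With the tool pointing down it reaches from about 0.375 to 0.925 m from the base axis. Payload 3.1 kg.
Tool frame: the origin (TCP) lies on the front face of the gripper's body, between the roots of the fingers; the fingertips stand 73 mm ahead of it and the grasp point (between the pads) lies 54 mm ahead of it (bot.pinch_z is the distance from the TCP to the grasp point, in m); z points along the fingers, y is the line along which they close (so a half turn about z gives the same grasp; the last joint's range is limited). The gripper opens to 85 mm and grips with 20 to 120 N. Pads are 22 mm wide; open, the fingers measure 114 mm over their backs; the gripper's body (76 mm by 85 mm) begins 54 mm behind the grasp point. The pads swing forward as they close: fully open they stand 13 mm farther back than shut.
Start: joints at [1.04, 0.383, 0.044, 1.598, -0.018, 1.161, -0.05], TCP at [0.273, -0.59, 0.304] pointing down, gripper open.
Joint ranges: [-2.61, 2.61], [-0.41, 2.15], [-1.48, 1.57], [0, 2.5], [-1.57, 4.71], [0.05, 1.97], [-2.85, 2.85]. Speed limits (rad/s): [2.79, 2.79, 3.14, 3.14, 3.14, 3.14, 3.14].

### API

Orientations are given as a unit quaternion [w, x, y, z].
In Python, from rig import bot gives the robot as it stands.
- The arm moves only by the tool arm_command, never from a script. Its arguments are lists of equal length, an entry for each row: "fingers": the opening, from -1 (shut) to 1 (fully open); "offset": the shift along the tool's x, y, z in units of 25 mm (1.0 is 25 mm), a list of three; "roll": the turn about the tool's z in units of 6 degrees (1.0 is 6 degrees). A call has 1 to 10 rows; each row shifts and turns the commanded pose from where the row before left it, along the tool's axes as they then stand; what a row does not reach is not made up. A row lasts 1/10 s, in which the tool goes at most 50 mm and 8.59 degrees, less where a joint would pass 70% of its speed; a pose out of reach is approached as far as the arm can. A call is refused whole if a number of a shift passes 1 or a number of a turn 1, either way. A call with a gripper value outside its range is refused whole. The fingers move at their own pace and stop on an object; "force" is the grip in N (left out, the last holds). Time passes only in rows, so rows that do not move let the fingers close. It gives the time, the measured TCP pose, the force, the opening and the grip force at its end, in the units of the state.
- bot.read_state(): the state, without advancing time (a new reading comes with each control period).
- bot.snapshot(name): name is "scene" or "top" or "wrist"; returns (picture, depth): 384x512x3 uint8, red, green, blue; 384x512 float32, m along the optical axis (not along the pixel's ray), 0 where there is no reading.
- bot.get_calibration(name): a dict with "K" (3x3 intrinsics, pixels), "rvec" (rotation vector, rad) and "tvec" (3), from world to camera coordinates, as OpenCV has them. Camera axes: x right, y down, z forward; pixel columns grow to the right and rows downward; lengths in m; the calibration is good to about 2 mm. A picture is of the moment at which its call begins: read the wrist's pose just before it. get_calibration takes no time and is no camera call; for the wrist camera it gives the pose at the moment of the call.
- bot.finish_job(): hands the job in; it is judged then, once.
Trained networks look in the newest picture that a camera, given by its name, has taken for a name from the list of things; names that differ only in an ending like _2 or _b are one class to them, and where a whole thing is asked for, a point or a joint stands for the part that bears it (a point fixed in the world has none). Each returns a list of dicts, best first, with "p" (0 to 1); they miss things now and then, are a little off and sometimes report something else, mostly with a low value. They report only what shows in the picture. A call takes as long as a camera call. They do not tell look-alikes from the thing itself.
- bot.recognise(name, camera): "extent" ([left, top, width, height] in pixels, round what is visible of it).
- bot.trace(name, camera): "pixels" (384x512 bool, what is visible of it) and "extent" ([left, top, width, height] in pixels, round what is visible of it).
- bot.pinpoint(name, camera): "pixel" ([column, row] in pixels: a listed point, or the origin of a listed thing).
The state is a dict: "t": time; "q": joint angles; "qd": joint speeds; "joint_torque": joint torques, N m; "ee_pos": TCP position; "tcp_rot": TCP orientation; "contact_force": force on the tool from outside, world axes, zero at the start; "ft_torque": the same for the moment, N m; "gripper_width": opening from 0.0 (shut) to 1.0 (fully open); "grip_force": force on a finger pad.
Only numpy, scipy, OpenCV 4.12 (cv2) and the standard library are available. Lean on these libraries where they do the work, as an engineer would, in place of code of your own. Each camera call takes 0.05 s, during which the arm holds its last target. There are 200 camera calls.

## Working session

There is one attempt and no reset: what is moved stays moved. The work goes in short steps, Python scripts to look and compute and a tool call to move; the robot and the scene stay as the last step left them, time stands still between calls to the robot, and variables do not carry over. Pictures are saved under pics/ and viewed, at most 14 in all, crops included, and the job is handed in when it is done.

Besides the shell and the picture viewer there is one more tool, called by a JSON object that holds its "method" and its "body", one argument or row to a line. arm_command: Moves the arm, as the interface text tells. Its arguments: {"type":"object","properties":{"fingers":{"type":"array","items":{"type":"number"}},"offset":{"type":"array","items":{"type":"array","items":{"type":"number"}}},"roll":{"type":"array","items":{"type":"number"}},"force":{"type":"number"}},"required":["fingers","offset","roll"]}

```bash
mkdir -p pics; ls
cat > h.py <<'E'
import numpy as np, cv2
from rig import bot
def cal(c):
    k=bot.get_calibration(c); K=np.array(k["K"]); R=cv2.Rodrigues(np.array(k["rvec"],float))[0]; t=np.array(k["tvec"],float).ravel()
    return K,R,t
def snap(c,name=None):
    im,d=bot.snapshot(c)
    if name: cv2.imwrite(f"pics/{name}.png",im[:,:,::-1])
    return im,d
def cloud(c,d):
    K,R,t=cal(c); v,u=np.mgrid[:d.shape[0],:d.shape[1]]
    P=np.stack([(u-K[0,2])/K[0,0]*d,(v-K[1,2])/K[1,1]*d,d],-1)
    return (P-t)@R   # world HxWx3
E
python3 - <<'E'
from h import *
s=bot.read_state(); print({k:np.round(v,3).tolist() for k,v in s.items()})
a,_=snap("scene","scene0"); b,d=snap("top","top0")
np.save("top_d.npy",d); np.save("top_i.npy",b); P=cloud("top",d)
for n in ["amber_bottle","white_bottle","green_dish","orange_dish","slide_carrier","mat","rest","objective","tube_rack","mouse"]:
    for r in bot.trace(n,"top"):
        m=r["pixels"]&(d>0); q=P[m]; print(n,round(r["p"],2),r["extent"],np.round(np.median(q,0),3),"zmax",np.round(np.percentile(q[:,2],95),3), np.round(q[:,:2].min(0),3),np.round(q[:,:2].max(0),3))
E
```

```text
pics
{'t': 0.0, 'q': [1.04, 0.384, 0.044, 1.6, -0.018, 1.161, -0.05], 'qd': [-0.001, 0.0, -0.001, 0.0, -0.0, 0.001, -0.001], 'joint_torque': [-0.0, -43.346, 1.024, -24.951, 0.01, 0.011, -0.0], 'ee_pos': [0.272, -0.589, 0.302], 'tcp_rot': [-0.001, 0.977, 0.215, -0.0], 'contact_force': [0.35, 0.259, 0.137], 'ft_torque': [0.049, -0.043, 0.006], 'grip_force': 0.0, 'gripper_width': 1.002}
amber_bottle 0.6 [352.2, 234.3, 13.2, 9.3] [ 0.386 -0.299  0.053] zmax 0.078 [ 0.37  -0.336] [ 0.404 -0.288]
white_bottle 0.55 [153.6, 146.6, 91.1, 43.8] [0.603 0.168 0.004] zmax 0.008 [0.534 0.034] [0.671 0.303]
green_dish 0.8 [211.0, 236.0, 16.2, 15.6] [0.371 0.104 0.018] zmax 0.021 [0.348 0.081] [0.397 0.128]
green_dish 0.73 [181.1, 254.9, 17.3, 17.3] [0.31  0.184 0.017] zmax 0.02 [0.284 0.16 ] [0.336 0.21 ]
green_dish 0.71 [289.5, 249.4, 16.1, 16.9] [ 0.338 -0.132  0.017] zmax 0.021 [ 0.312 -0.156] [ 0.361 -0.106]
green_dish 0.7 [254.1, 241.6, 15.0, 18.2] [ 0.346 -0.016  0.017] zmax 0.021 [ 0.323 -0.039] [0.369 0.007]
green_dish 0.53 [243.1, 207.0, 17.6, 18.9] [0.45  0.012 0.017] zmax 0.02 [ 0.425 -0
[... 559 characters left out ...]
0.8, 142.1, 49.9, 41.4] [ 0.61  -0.146  0.049] zmax 0.065 [ 0.549 -0.213] [ 0.668 -0.079]
objective 0.57 [155.7, 145.1, 87.6, 41.9] [0.603 0.169 0.004] zmax 0.008 [0.534 0.034] [0.671 0.303]
objective 0.46 [261.1, 105.6, 4.3, 13.6] [ 0.773 -0.016  0.036] zmax 0.05 [ 0.765 -0.028] [ 0.786 -0.003]
tube_rack 0.83 [82.4, 165.6, 35.5, 23.1] [0.565 0.46  0.032] zmax 0.041 [0.535 0.411] [0.601 0.517]
tube_rack 0.66 [192.0, 215.0, 10.9, 10.9] [0.438 0.163 0.055] zmax 0.078 [0.424 0.152] [0.455 0.182]
mouse 0.63 [402.1, 168.3, 23.9, 34.5] [ 0.549 -0.474  0.024] zmax 0.028 [ 0.498 -0.51 ] [ 0.6   -0.442]
mouse 0.35 [239.4, 206.2, 18.3, 22.4] [0.451 0.012 0.017] zmax 0.021 [ 0.427 -0.012] [0.477 0.038]
```

Run:
```python
import cv2
i=cv2.imread("pics/top0.png")
cv2.imwrite("pics/top_crop.png",cv2.resize(i[90:300,60:440],None,fx=2.1,fy=2.1,interpolation=cv2.INTER_CUBIC))
```

```text
(no output)
```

View pics/scene0.png

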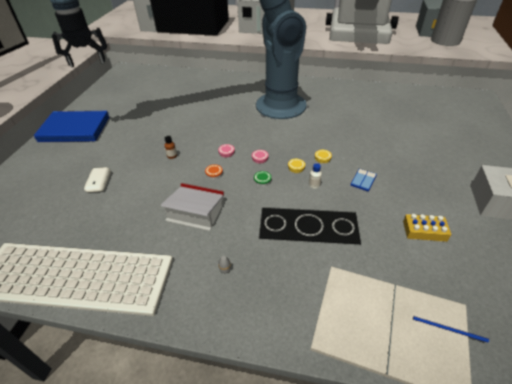

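View pics/top_crop.png

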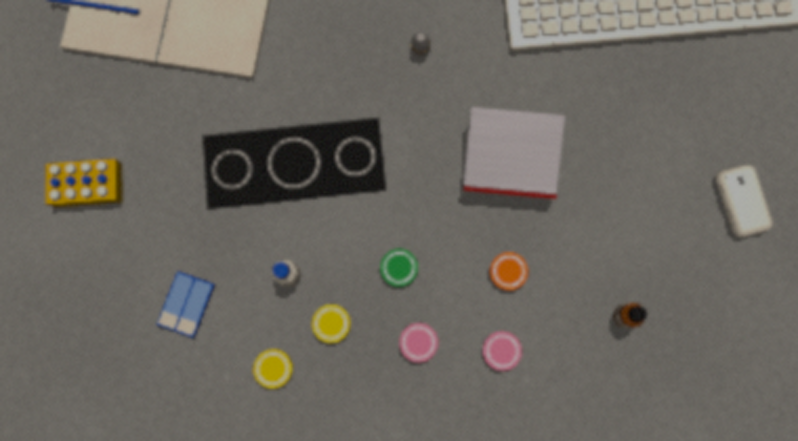

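The scene shows the mat centred near top pixel (200,167), the rest near (305,162) on its right, and the amber bottle at (358,239). The white bottle is at (194,219), the carrier at (149,235) and the objective at (261,110).

Candidates by shape:
- Green dish: (250,217)
- Orange dish: (302,219)
- Yellow dishes: (218,244) and (190,264)
- Pink dishes: (260,253) and (299,257)

By colour I choose green (250,217) and orange (302,219). The amber and white bottles have no rivals.

```bash
cat > meas.py <<'E'
from h import *
d=np.load("top_d.npy"); im=np.load("top_i.npy"); P=cloud("top",d)
def reg(lo,hi): # world box mask
    return ((P>lo)&(P<hi)).all(-1)&(d>0)
def circ(q):
    c,r=cv2.minEnclosingCircle((q[:,:2]*1000).astype(np.float32)); return np.round(np.array(c)/1000,4),round(r,1)
for n,c in dict(green=(.451,.012),orange=(.446,-.142)).items():
    q=P[reg((c[0]-.04,c[1]-.04,.010),(c[0]+.04,c[1]+.04,.03))]
    print(n,circ(q),np.round(q.mean(0),4),np.round(np.ptp(q,axis=0),4))
for n,c in dict(amber=(.386,-.299),white=(.438,.163)).items():
    q=P[reg((c[0]-.05,c[1]-.05,.066),(c[0]+.05,c[1]+.05,.09))]
    print(n,"cap",circ(q),np.round(q.mean(0),4),len(q))
    q=P[reg((c[0]-.05,c[1]-.05,.012),(c[0]+.05,c[1]+.05,.05))]
    print(n,"body",circ(q),len(q))
def rect(q,n):
    r=cv2.minAreaRect((q[:,:2]*1000).astype(np.float32)); print(n,np.round(r[0],1),np.round(r[1],1),round(r[2],2),np.round(np.median(q[:,2]),4))
q=P[reg((.33,.25,.006),(.46,.37,.02))]; rect(q,"carrier")
g=im.astype(int).sum(-1)
m=reg((.5,.0,-.01),(.7,.34,.02))
dark=m&(g<120); rect(P[cv2.morphologyEx(dark.astype(np.uint8),cv2.MORPH_OPEN,np.ones((2,2)))>0],"mat")
# rings: bright on the mat
mm=cv2.morphologyEx(dark.astype(np.uint8),cv2.MORPH_CLOSE,np.ones((9,9)))
rect(P[(mm>0)&(d>0)],"mat2")
n,l,st,ce=cv2.connectedComponentsWithStats(((mm>0)&(g>170)).astype(np.uint8),connectivity=8)
for i in range(1,n):
    if st[i,4]>20: print("ring",circ(P[(l==i)&(d>0)]),st[i])
q=P[reg((.53,-.23,.036),(.69,-.06,.09))]; rect(q,"rest")
# plane
red=(im[...,0].astype(int)-im[...,1]>60)&reg((.5,-.24,.01),(.7,-.05,.09)); rect(P[red],"ledge")
w=q[(q[:,0]>.57)&(q[:,0]<.65)&(abs(q[:,1]+.146)<.05)]; A=np.c_[w[:,:2],np.ones(len(w))]; c=np.linalg.lstsq(A,w[:,2],rcond=None)[0]
print("plane",c,"slope",np.arctan(np.hypot(*c[:2])),"yaw of uphill",np.arctan2(c[1],c[0]),"res",np.std(A@c-w[:,2]))
E
python3 meas.py
```

```text
green (array([0.451 , 0.0129]), 26.7) [0.451  0.0127 0.0173] [0.0506 0.0505 0.0112]
orange (array([ 0.4472, -0.1415]), 26.7) [ 0.4468 -0.1411  0.0172] [0.0507 0.0509 0.0126]
amber cap (array([ 0.3857, -0.3052]), 10.7) [ 0.3853 -0.3049  0.0755] 52
amber body (array([ 0.3857, -0.3042]), 16.6) 47
white cap (array([0.4405, 0.1693]), 10.9) [0.4403 0.1687 0.0757] 50
white body (array([0.4178, 0.1491]), 45.0) 54
carrier [396.4 301. ] [123.5 101.8] 0.25 0.0114
mat [488.4 144.2] [349. 260.] 10.65 0.0043
mat2 [602.6 168.5] [107.2 256. ] 6.44 0.0044
ring (array([0.604 , 0.1676]), 39.7) [187 155  26  25 183]
ring (array([0.6141, 0.0791]), 30.4) [219 155  20  19 138]
ring (array([0.5928, 0.2581]), 30.9) [161 161  19  19 126]
rest [ 608.4 -146.4] [130.4 114.4] 84.91 0.0505
ledge [ 554.  -143.1] [123.5   5.4] 84.91 0.042
plane [ 0.30401767 -0.02580496 -0.13963848] slope 0.29613903848784034 yaw of uphill -0.08467685414618659 res 0.0021531077032743446
```

{"method": "arm_command", "body": {
  "fingers": [1,1,1,1,1,1,1,1,1,1],
  "offset": [
    [0,0,0.8],
    [0,0,0.8],
    [0,0,0.8],
    [0,0,0.8],
    [0,0,0.8],
    [0.3,-0.98,0],
    [0.3,-0.98,0],
    [0.3,-0.98,0],
    [0.3,-0.98,0],
    [0.3,-0.98,0]
  ],
  "roll": [1,1,1,1,0.94,0,0,0,0,0],
  "force": 40
}}

```text
t: 1.6
ee_pos: [0.3208, -0.4703, 0.2041]
tcp_rot: [0.0, 0.999, -0.042, 0.0]
contact_force: [0.9, -0.1, -0.1]
gripper_width: 1.0
grip_force: 0.0
```

{"method": "arm_command", "body": {
  "fingers": [1,1,1,1,1,1,1,1],
  "offset": [
    [0.3,-0.98,0],
    [0.3,-0.98,0],
    [0.3,-0.98,0],
    [0.3,-0.98,0],
    [0.3,-0.98,0],
    [0.3,-0.98,0],
    [0.3,-0.98,0],
    [0,0,0]
  ],
  "roll": [0,0,0,0,0,0,0,0]
}}

```text
t: 2.4
ee_pos: [0.3892, -0.3008, 0.204]
tcp_rot: [-0.001, 0.999, -0.039, 0.0]
contact_force: [0.8, -0.2, 0.6]
gripper_width: 1.0
grip_force: 0.0
```

```bash
cat >> h.py <<'E'
from scipy.spatial.transform import Rotation as Ro
def pose():
    s=bot.read_state(); R=Ro.from_quat(np.array(s["tcp_rot"]),scalar_first=True).as_matrix()
    return s,np.array(s["ee_pos"]),R,np.degrees(np.arctan2(R[1,0],R[0,0]))
def go(x,y,z=None,phi=None):
    "units to go to TCP x,y,z, after turning to phi (deg)"
    s,p,R,f=pose(); 
    phi=f if phi is None else phi
    a=np.radians(phi); d=np.array([x,y])-p[:2]
    print("t",round(s["t"],2),"tcp",np.round(p,4),"phi",round(f,2),"w",round(s["gripper_width"],3),"grip",round(s["grip_force"],1),"F",np.round(s["contact_force"],1))
    print("roll u",round((f-phi)/6,2),"x u",round((d@[np.cos(a),np.sin(a)])/.025,2),"y u",round((d@[np.sin(a),-np.cos(a)])/.025,2),"z u",None if z is None else round((p[2]-z)/.025,2))
E
python3 - <<'E'
from h import *
go(.3857,-.3048,.085,-4.85)
im,d=snap("wrist","w1"); P=cloud("wrist",d)
m=(d>0)&(P[...,2]>.066)&(P[...,2]<.09); q=P[m]; q=q[np.hypot(*(q[:,:2]-[.3857,-.3048]).T)<.03]
print(len(q), q.mean(0) if len(q) else 0, cv2.minEnclosingCircle((q[:,:2]*1000).astype(np.float32)) if len(q) else 0)
im=np.load("top_i.npy").astype(int); d=np.load("top_d.npy"); P=cloud("top",d)
m=(d>0)&(P[...,2]>.0075)&(P[...,2]<.02)&(abs(P[...,0]-.398)<.065)&(abs(P[...,1]-.313)<.065)
n,l,st,_=cv2.connectedComponentsWithStats(m.astype(np.uint8)); i=1+st[1:,4].argmax()
print(cv2.minAreaRect((P[l==i][:,:2]*1000).astype(np.float32)),st[i,4])
E
```

```text
t 2.4 tcp [ 0.3892 -0.3008  0.204 ] phi -4.45 w 1.0 grip 0.0 F [ 0.8 -0.2  0.6]
roll u 0.07 x u -0.12 y u 0.17 z u 4.76
884 [ 0.38458362 -0.30760499  0.07409284] ((383.44952392578125, -307.74859619140625), 11.080683708190918)
((397.4783020019531, 312.3445129394531), (57.38507080078125, 80.17243957519531), 70.91730499267578) 498
```

View pics/w1.png

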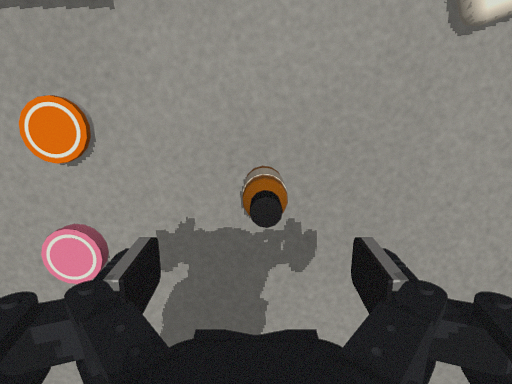

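The wrist picture shows the amber bottle at (265,205), between the fingers, and nothing near it. I descend on it.

{"method": "arm_command", "body": {
  "fingers": [1,1,1,1,1,1,1,-0.6,-0.6,-0.6],
  "offset": [
    [-0.15,0.22,0],
    [0,0,0.8],
    [0,0,0.8],
    [0,0,0.8],
    [0,0,0.8],
    [0,0,0.8],
    [0,0,0.76],
    [0,0,0],
    [0,0,0],
    [0,0,0]
  ],
  "roll": [0.07,0,0,0,0,0,0,0,0,0],
  "force": 40
}}

```text
t: 3.45
ee_pos: [0.3832, -0.3113, 0.0859]
tcp_rot: [0.001, 0.999, -0.047, 0.001]
contact_force: [0.3, 0.1, -0.6]
gripper_width: 0.515
grip_force: 0.0
```

{"method": "arm_command", "body": {
  "fingers": [-0.6,-0.6,-0.6,-0.6],
  "offset": [
    [0,0,0],
    [0,0,0],
    [0,0,0],
    [0,0,0]
  ],
  "roll": [0,0,0,0]
}}

```text
t: 3.85
ee_pos: [0.3838, -0.3109, 0.0862]
tcp_rot: [0.001, 0.999, -0.046, 0.001]
contact_force: [-1.3, -0.7, 6.3]
gripper_width: 0.384
grip_force: 40.2
```

{"method": "arm_command", "body": {
  "fingers": [-0.6,-0.6,-0.6,-0.6,-0.6,-0.6,-0.6,-0.6,-0.6,-0.6],
  "offset": [
    [0,0,-0.5],
    [0,0,-0.9],
    [0,0,-0.9],
    [0,0,-0.9],
    [0,0,-0.9],
    [0.23,-0.48,0],
    [0.45,-0.96,0],
    [0.45,-0.96,0],
    [0.45,-0.96,0],
    [0.45,-0.96,0]
  ],
  "roll": [0,0,0,0,0,0,0,0,0,0]
}}

```text
t: 4.85
ee_pos: [0.4433, -0.2046, 0.1865]
tcp_rot: [-0.001, 0.999, -0.045, -0.001]
contact_force: [0.5, -0.4, -1.0]
gripper_width: 0.383
grip_force: 39.8
```

{"method": "arm_command", "body": {
  "fingers": [-0.6,-0.6,-0.6,-0.6,-0.6,-0.6,-0.6,-0.6,-0.6,-0.6],
  "offset": [
    [0.45,-0.96,0],
    [0.45,-0.96,0],
    [0.45,-0.96,0],
    [0.45,-0.96,0],
    [0.45,-0.96,0],
    [0.45,-0.96,0],
    [0.45,-0.96,0],
    [0.45,-0.96,0],
    [0.45,-0.96,0],
    [0.45,-0.96,0]
  ],
  "roll": [0,0,0,0,0,0,0,0,0,0]
}}

```text
t: 5.85
ee_pos: [0.5766, 0.0239, 0.1862]
tcp_rot: [-0.0, 0.999, -0.045, -0.001]
contact_force: [0.4, -0.7, -0.6]
gripper_width: 0.386
grip_force: 39.8
```

{"method": "arm_command", "body": {
  "fingers": [-0.6,-0.6,-0.6,-0.6],
  "offset": [
    [0.45,-0.96,0],
    [0.45,-0.96,0],
    [0.23,-0.48,0],
    [0,0,0]
  ],
  "roll": [0,0,0,0]
}}

```text
t: 6.25
ee_pos: [0.6107, 0.0825, 0.1867]
tcp_rot: [-0.001, 0.999, -0.043, -0.001]
contact_force: [-0.6, 0.9, -0.5]
gripper_width: 0.385
grip_force: 39.9
```

Run:
```python
from h import *
snap("wrist","w2")
go(.6138,.0785,.0895,-4.85)
```

```text
t 6.3 tcp [0.6102 0.08   0.1866] phi -5.12 w 0.381 grip 39.8 F [-0.5  0.1 -1.2]
roll u -0.05 x u 0.15 y u 0.05 z u 3.88
```

View pics/w2.png

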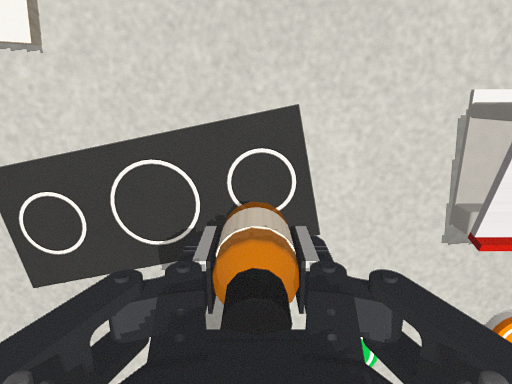

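The wrist picture shows the bottle held upright at (258,260). The right ring is at (262,181), the middle ring at (155,202) and the left ring at (53,223). I measure the rings from this view.

Run:
```python
from h import *
im,d=snap("wrist"); P=cloud("wrist",d); K,R,t=cal("wrist")
g=im.astype(int).sum(-1); C=-R.T@t
dark=(g<230).astype(np.uint8)
for u,v in [(262,181),(155,202),(53,223)]:
    m=np.zeros(g.shape,np.uint8); cv2.circle(m,(u,v),55,1,-1)
    w=((g>500)&(m>0)&(abs(P[...,2]-.003)<.01)).astype(np.uint8)
    n,l,st,ce=cv2.connectedComponentsWithStats(w,connectivity=8)
    i=1+np.argmin([abs(np.hypot(*(np.array(st[k,:2])+st[k,2:4]/2-[u,v]))) if st[k,4]>40 else 1e9 for k in range(1,n)])
    vv,uu=np.nonzero(l==i); ray=np.c_[(uu-K[0,2])/K[0,0],(vv-K[1,2])/K[1,1],np.ones(len(uu))]@R
    q=C+ray*((.003-C[2])/ray[:,2])[:,None]
    A=np.c_[2*q[:,:2],np.ones(len(q))]; c=np.linalg.lstsq(A,(q[:,:2]**2).sum(1),rcond=None)[0]; print(np.round(c[:2],4),np.sqrt(c[2]+c[:2]@c[:2]),st[i])
go(.6138,.0785,.0895,-4.85)
```

```text
[0.6118 0.0777] 0.02642785373717394 [224 148  69  61 631]
[0.6016 0.167 ] 0.03538230866529179 [107 160  89  85 945]
[0.5915 0.2563] 0.026468600874934512 [ 15 192  68  62 675]
t 6.35 tcp [0.6101 0.0782 0.1866] phi -5.26 w 0.386 grip 39.9 F [-0.5 -0.2 -1.8]
roll u -0.07 x u 0.15 y u -0.03 z u 3.88
```

{"method": "arm_command", "body": {
  "fingers": [-0.6,-0.6,-0.6,-0.6,-0.6,-0.6,-0.6,-0.6,-0.2,0.3],
  "offset": [
    [0.1,0,0],
    [0,0,0.8],
    [0,0,0.8],
    [0,0,0.8],
    [0,0,0.8],
    [0,0,0.4],
    [0,0,0.25],
    [0,0,0],
    [0,0,0],
    [0,0,0]
  ],
  "roll": [-0.06,0,0,0,0,0,0,0,0,0]
}}

```text
t: 7.35
ee_pos: [0.6146, 0.0787, 0.0925]
tcp_rot: [-0.0, 0.999, -0.043, 0.001]
contact_force: [-0.3, 0.8, 0.3]
gripper_width: 0.558
grip_force: 0.0
```

{"method": "arm_command", "body": {
  "fingers": [0.3,0.3,0.3,0.3,0.3,0.3,1,1,1],
  "offset": [
    [0,0,0],
    [0,0,-0.6],
    [0,0,-1],
    [0,0,-1],
    [0,0,-1],
    [0,0,-1],
    [0,0,0],
    [0,0,0],
    [0,0,0]
  ],
  "roll": [0,0,0,0,0,0,0,0,0]
}}

```text
t: 8.25
ee_pos: [0.6128, 0.0785, 0.2056]
tcp_rot: [0.0, 0.999, -0.043, -0.001]
contact_force: [-0.2, 0.1, -0.3]
gripper_width: 0.999
grip_force: 0.0
```

Run:
```python
from h import *
im,d=snap("wrist"); P=cloud("wrist",d)
q=P[(d>0)&(P[...,2]>.07)&(P[...,2]<.086)]; q=q[np.hypot(*(q[:,:2]-[.6125,.078]).T)<.05]
print(len(q), q.mean(0), cv2.minEnclosingCircle((q[:,:2]*1000).astype(np.float32)))
go(.4505,.0125,.185,-4.85); go(.4505,.0125,.071,-4.85)
```

```text
885 [0.61517089 0.07948715 0.07660869] ((614.3212890625, 79.60910034179688), 10.87990665435791)
t 8.3 tcp [0.6125 0.0785 0.205 ] phi -4.89 w 1.001 grip 0.0 F [-0.3 -0.1 -0.2]
roll u -0.01 x u -6.24 y u 3.18 z u 0.8
t 8.3 tcp [0.6125 0.0785 0.205 ] phi -4.89 w 1.001 grip 0.0 F [-0.3 -0.1 -0.2]
roll u -0.01 x u -6.24 y u 3.18 z u 5.36
```

{"method": "arm_command", "body": {
  "fingers": [1,1,1,1,1,1,1,1,1],
  "offset": [
    [-0.9,0.45,0],
    [-0.9,0.45,0],
    [-0.9,0.45,0],
    [-0.9,0.45,0],
    [-0.9,0.46,0],
    [-0.9,0.46,0],
    [-0.84,0.46,0],
    [0,0,0.8],
    [0,0,0]
  ],
  "roll": [0,0,0,0,0,0,0,0,0]
}}

```text
t: 9.2
ee_pos: [0.4482, 0.0121, 0.1835]
tcp_rot: [0.0, 0.999, -0.043, -0.003]
contact_force: [-0.5, 0.3, -0.5]
gripper_width: 1.004
grip_force: 0.0
```

```bash
cat >> h.py <<'E'
def top_at(x,y,r,z0,z1,cam="wrist"):
    im,d=snap(cam); P=cloud(cam,d)
    q=P[(d>0)&(P[...,2]>z0)&(P[...,2]<z1)]; q=q[np.hypot(*(q[:,:2]-[x,y]).T)<r]
    c,rr=cv2.minEnclosingCircle((q[:,:2]*1000).astype(np.float32)); print("n",len(q),"mean",np.round(q.mean(0),4),"circle",np.round(c,1),round(rr,1))
    return im,d,P
E
python3 - <<'E'
from h import *
im,d,P=top_at(.4505,.0125,.04,.011,.025); cv2.imwrite("pics/w3.png",im[:,:,::-1])
go(.4505,.0125,.071,-4.85)
E
```

```text
n 3718 mean [0.4521 0.0141 0.0168] circle [451.   14.3] 27.0
t 9.25 tcp [0.4495 0.0126 0.1846] phi -4.9 w 1.0 grip 0.0 F [ 0.7 -0.5 -0.3]
roll u -0.01 x u 0.04 y u -0.0 z u 4.54
```

View pics/w3.png

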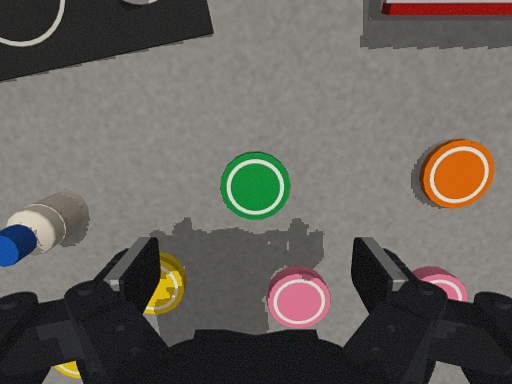

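The green dish is at (255,186), centred between the fingers, and the orange one is at (458,174). I descend and grip.

{"method": "arm_command", "body": {
  "fingers": [1,1,1,1,1,1,1,1,0,0],
  "offset": [
    [0.05,-0.04,0.5],
    [0,0,0.9],
    [0,0,0.9],
    [0,0,0.9],
    [0,0,0.6],
    [0,0,0.45],
    [0,0,0.29],
    [0,0,0],
    [0,0,0],
    [0,0,0]
  ],
  "roll": [0,0,0,0,0,0,0,0,0,0],
  "force": 40
}}

```text
t: 10.25
ee_pos: [0.4534, 0.0137, 0.0734]
tcp_rot: [-0.0, 0.999, -0.043, 0.001]
contact_force: [-0.5, 0.1, 0.3]
gripper_width: 0.691
grip_force: 0.0
```

{"method": "arm_command", "body": {
  "fingers": [0,0,0,0],
  "offset": [
    [0,0,0],
    [0,0,0],
    [0,0,0],
    [0,0,0]
  ],
  "roll": [0,0,0,0]
}}

```text
t: 10.65
ee_pos: [0.4535, 0.0137, 0.0738]
tcp_rot: [-0.0, 0.999, -0.043, 0.001]
contact_force: [-2.4, -0.4, 5.5]
gripper_width: 0.608
grip_force: 40.9
```

Run:
```python
from h import *
go(.6023,.167,.0755,-4.85)
```

```text
t 10.65 tcp [0.4535 0.0137 0.0738] phi -4.91 w 0.608 grip 40.9 F [-2.4 -0.4  5.5]
roll u -0.01 x u 5.41 y u -6.61 z u -0.07
```

{"method": "arm_command", "body": {
  "fingers": [0,0,0,0,0,0,0,0,0,0],
  "offset": [
    [0,0,-0.5],
    [0,0,-0.9],
    [0,0,-0.9],
    [0,0,-0.9],
    [0,0,-0.8],
    [0.4,-0.5,0],
    [0.75,-0.92,0],
    [0.75,-0.92,0],
    [0.75,-0.92,0],
    [0.75,-0.92,0]
  ],
  "roll": [0,0,0,0,0,0,0,0,0,0]
}}

```text
t: 11.65
ee_pos: [0.547, 0.1123, 0.1721]
tcp_rot: [-0.0, 0.999, -0.043, -0.0]
contact_force: [-0.1, 0.5, 0.1]
gripper_width: 0.612
grip_force: 41.9
```

{"method": "arm_command", "body": {
  "fingers": [0,0,0,0,0],
  "offset": [
    [0.75,-0.92,0],
    [0.75,-0.92,0],
    [0.51,-0.59,0],
    [0,0,0],
    [0,0,0]
  ],
  "roll": [0,0,0,0,0]
}}

```text
t: 12.15
ee_pos: [0.6009, 0.1673, 0.1717]
tcp_rot: [0.0, 0.999, -0.042, -0.001]
contact_force: [-1.0, -0.9, -1.3]
gripper_width: 0.609
grip_force: 41.9
```

Run:
```python
from h import *
go(.6023,.167,.0773,-4.85)
snap("wrist","w4")
```

```text
t 12.15 tcp [0.6009 0.1673 0.1717] phi -4.84 w 0.609 grip 41.9 F [-1.  -0.9 -1.3]
roll u 0.0 x u 0.06 y u 0.01 z u 3.78
```

View pics/w4.png

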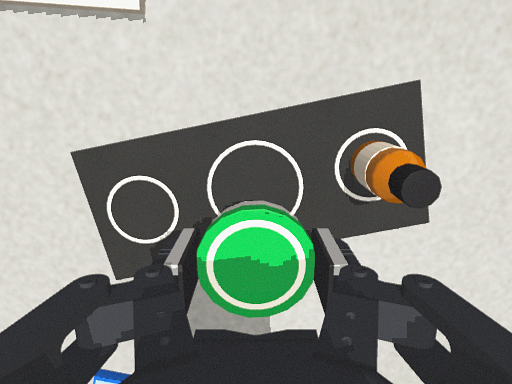

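The green dish is held level at (256,262), the middle ring is ahead at (255,187), and the amber bottle stands in its ring at (372,165). I lower it.

{"method": "arm_command", "body": {
  "fingers": [0,0,0,0,0,0,0,0.2,0.5,0.5],
  "offset": [
    [0.04,0,0.5],
    [0,0,0.8],
    [0,0,0.8],
    [0,0,0.8],
    [0,0,0.5],
    [0,0,0.36],
    [0,0,0],
    [0,0,0],
    [0,0,0],
    [0,0,0]
  ],
  "roll": [0,0,0,0,0,0,0,0,0,0]
}}

```text
t: 13.2
ee_pos: [0.6029, 0.1669, 0.0793]
tcp_rot: [-0.0, 0.999, -0.043, 0.001]
contact_force: [-0.9, -0.2, 0.6]
gripper_width: 0.751
grip_force: 0.0
```

{"method": "arm_command", "body": {
  "fingers": [0.5,0.5,0.5,0.5,0.5,0.5,1,1,1],
  "offset": [
    [0,0,0],
    [0,0,-0.6],
    [0,0,-1],
    [0,0,-1],
    [0,0,-1],
    [0,0,-1],
    [0,0,0],
    [0,0,0],
    [0,0,0]
  ],
  "roll": [0,0,0,0,0,0,0,0,0]
}}

```text
t: 14.1
ee_pos: [0.6017, 0.1664, 0.193]
tcp_rot: [0.0, 0.999, -0.043, -0.001]
contact_force: [0.4, 0.3, 0.0]
gripper_width: 1.005
grip_force: 0.0
```

Run:
```python
from h import *
top_at(.6023,.167,.04,.013,.03)
go(.447,-.141,.18,-4.85)
```

```text
n 3485 mean [0.5995 0.1688 0.0182] circle [598.4 168.8] 27.0
t 14.15 tcp [0.6015 0.1663 0.1924] phi -4.9 w 0.997 grip 0.0 F [ 0.2 -0.  -0.8]
roll u -0.01 x u -5.12 y u 12.77 z u 0.5
```

{"method": "arm_command", "body": {
  "fingers": [1,1,1,1,1,1,1,1,1,1],
  "offset": [
    [-0.4,0.98,0],
    [-0.4,0.98,0],
    [-0.4,0.98,0],
    [-0.4,0.98,0],
    [-0.4,0.98,0],
    [-0.4,0.98,0],
    [-0.39,0.98,0],
    [-0.39,0.98,0],
    [-0.39,0.98,0],
    [-0.39,0.98,0]
  ],
  "roll": [0,0,0,0,0,0,0,0,0,0]
}}

```text
t: 15.15
ee_pos: [0.4814, -0.0698, 0.1924]
tcp_rot: [-0.0, 0.999, -0.043, -0.001]
contact_force: [0.3, 0.2, 0.1]
gripper_width: 1.001
grip_force: 0.0
```

{"method": "arm_command", "body": {
  "fingers": [1,1,1,1,1],
  "offset": [
    [-0.39,0.98,0],
    [-0.39,0.98,0],
    [-0.39,0.98,0],
    [0,0,0.5],
    [0,0,0]
  ],
  "roll": [0,0,0,0,0]
}}

```text
t: 15.65
ee_pos: [0.4455, -0.1396, 0.1788]
tcp_rot: [-0.001, 0.999, -0.044, -0.002]
contact_force: [-0.3, 0.7, -0.1]
gripper_width: 1.001
grip_force: 0.0
```

Run:
```python
from h import *
top_at(.447,-.141,.04,.011,.025)
go(.4468,-.141,.071,-4.85)
```

```text
n 3822 mean [ 0.4477 -0.1402  0.0164] circle [ 446.6 -140. ] 27.0
t 15.7 tcp [ 0.4464 -0.1388  0.1795] phi -4.88 w 0.995 grip 0.0 F [-0.2 -0.3 -0.4]
roll u -0.0 x u 0.02 y u 0.09 z u 4.34
```

{"method": "arm_command", "body": {
  "fingers": [1,1,1,1,1,1,1,1,0,0],
  "offset": [
    [-0.04,0.06,0.5],
    [0,0,0.9],
    [0,0,0.9],
    [0,0,0.9],
    [0,0,0.5],
    [0,0,0.35],
    [0,0,0.29],
    [0,0,0],
    [0,0,0],
    [0,0,0]
  ],
  "roll": [0,0,0,0,0,0,0,0,0,0]
}}

```text
t: 16.7
ee_pos: [0.4471, -0.1414, 0.0734]
tcp_rot: [0.0, 0.999, -0.043, 0.001]
contact_force: [-0.1, -0.4, 0.4]
gripper_width: 0.692
grip_force: 0.0
```

{"method": "arm_command", "body": {
  "fingers": [0,0,0,0],
  "offset": [
    [0,0,0],
    [0,0,0],
    [0,0,0],
    [0,0,0]
  ],
  "roll": [0,0,0,0]
}}

```text
t: 17.1
ee_pos: [0.4471, -0.1414, 0.0738]
tcp_rot: [0.0, 0.999, -0.043, 0.001]
contact_force: [-2.2, 0.4, 5.5]
gripper_width: 0.608
grip_force: 40.8
```

Run:
```python
from h import *
go(.6,.1685,.18,-4.85)
```

```text
t 17.1 tcp [ 0.4471 -0.1414  0.0738] phi -4.91 w 0.608 grip 40.8 F [-2.2  0.4  5.5]
roll u -0.01 x u 5.04 y u -12.87 z u -4.25
```

{"method": "arm_command", "body": {
  "fingers": [0,0,0,0,0,0,0,0,0,0],
  "offset": [
    [0,0,-0.5],
    [0,0,-1],
    [0,0,-1],
    [0,0,-1],
    [0,0,-0.8],
    [0.2,-0.5,0],
    [0.37,-0.95,0],
    [0.37,-0.95,0],
    [0.37,-0.95,0],
    [0.37,-0.95,0]
  ],
  "roll": [0,0,0,0,0,0,0,0,0,0]
}}

```text
t: 18.1
ee_pos: [0.4976, -0.0368, 0.181]
tcp_rot: [0.0, 0.999, -0.043, 0.0]
contact_force: [-0.4, -0.9, -0.4]
gripper_width: 0.608
grip_force: 42.0
```

{"method": "arm_command", "body": {
  "fingers": [0,0,0,0,0,0,0,0,0,0],
  "offset": [
    [0.37,-0.95,0],
    [0.37,-0.95,0],
    [0.37,-0.95,0],
    [0.37,-0.95,0],
    [0.37,-0.95,0],
    [0.37,-0.95,0],
    [0.37,-0.95,0],
    [0.37,-0.95,0],
    [0.39,-0.97,0],
    [0,0,0]
  ],
  "roll": [0,0,0,0,0,0,0,0,0,0]
}}

```text
t: 19.1
ee_pos: [0.5998, 0.1742, 0.1815]
tcp_rot: [-0.002, 0.999, -0.04, 0.001]
contact_force: [-1.3, 0.6, -0.4]
gripper_width: 0.607
grip_force: 42.0
```

Run:
```python
from h import *
bot.snapshot("wrist"); go(.5995,.1688,.0932,-4.85)
```

```text
t 19.15 tcp [0.5992 0.1715 0.1811] phi -4.68 w 0.61 grip 42.0 F [ 0.4  0.1 -1.5]
roll u 0.03 x u 0.02 y u 0.11 z u 3.51
```

{"method": "arm_command", "body": {
  "fingers": [0,0,0,0,0],
  "offset": [
    [-0.04,0,0.7],
    [0,0,0.8],
    [0,0,0.8],
    [0,0,0.5],
    [0,0,0]
  ],
  "roll": [0,0,0,0,0]
}}

```text
t: 19.65
ee_pos: [0.5963, 0.1669, 0.1081]
tcp_rot: [0.001, 0.999, -0.043, -0.002]
contact_force: [0.0, -0.6, -0.9]
gripper_width: 0.61
grip_force: 42.0
```

Run:
```python
from h import *
bot.snapshot("wrist"); go(.5995,.1688,.0932,-4.85)
```

```text
t 19.7 tcp [0.5974 0.1675 0.1095] phi -4.96 w 0.612 grip 42.0 F [-0.6 -0.2 -0.2]
roll u -0.02 x u 0.08 y u -0.06 z u 0.65
```

{"method": "arm_command", "body": {
  "fingers": [0,0,0,0,0.2,0.5,0.5,0.5],
  "offset": [
    [0.05,-0.05,0.3],
    [0,0,0.2],
    [0,0,0.13],
    [0,0,0],
    [0,0,0],
    [0,0,0],
    [0,0,0],
    [0,0,0]
  ],
  "roll": [0,0,0,0,0,0,0,0]
}}

```text
t: 20.5
ee_pos: [0.5998, 0.17, 0.0947]
tcp_rot: [-0.0, 0.999, -0.043, 0.0]
contact_force: [0.3, -0.1, 0.8]
gripper_width: 0.748
grip_force: 0.0
```

{"method": "arm_command", "body": {
  "fingers": [0.5,0.5,0.5,0.5,0.5,1,1,1],
  "offset": [
    [0,0,-0.6],
    [0,0,-1],
    [0,0,-1],
    [0,0,-1],
    [0,0,-0.6],
    [0,0,0],
    [0,0,0],
    [0,0,0]
  ],
  "roll": [0,0,0,0,0,0,0,0]
}}

```text
t: 21.3
ee_pos: [0.5985, 0.1695, 0.1978]
tcp_rot: [0.001, 0.999, -0.043, -0.001]
contact_force: [-0.1, 0.6, -0.2]
gripper_width: 0.998
grip_force: 0.0
```

Run:
```python
from h import *
im,d,P=top_at(.6,.168,.04,.030,.045); cv2.imwrite("pics/w5.png",im[:,:,::-1])
go(.4395,.169,.18,-4.85)
```

```text
n 3798 mean [0.5987 0.1717 0.0345] circle [597.7 171.5] 27.0
t 21.35 tcp [0.5984 0.1695 0.1976] phi -4.9 w 1.002 grip 0.0 F [ 0.4 -0.2  0.3]
roll u -0.01 x u -6.33 y u 0.56 z u 0.7
```

View pics/w5.png

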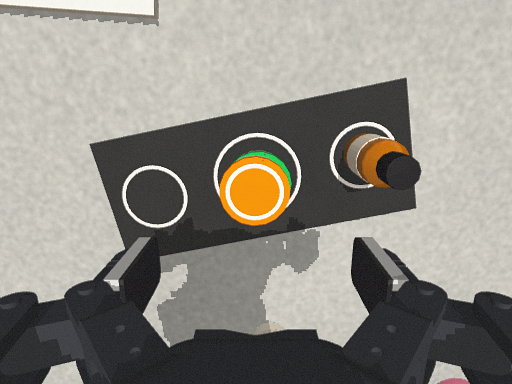

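The orange dish sits on the green one (about 3 mm off centre), with the stack at (255,190) in the middle ring. Next is the white bottle.

{"method": "arm_command", "body": {
  "fingers": [1,1,1,1,1,1,1,1,1],
  "offset": [
    [-0.9,0.08,0],
    [-0.9,0.08,0],
    [-0.9,0.08,0],
    [-0.9,0.08,0],
    [-0.9,0.08,0],
    [-0.9,0.08,0],
    [-0.93,0.08,0],
    [0,0,0],
    [0,0,0]
  ],
  "roll": [0,0,0,0,0,0,0,0,0]
}}

```text
t: 22.25
ee_pos: [0.4402, 0.1693, 0.1987]
tcp_rot: [0.0, 0.999, -0.042, -0.0]
contact_force: [0.3, -0.1, -0.1]
gripper_width: 0.997
grip_force: 0.0
```

Run:
```python
from h import *
top_at(.4405,.169,.04,.066,.09)
go(.4405,.169,.085,-4.85)
```

```text
n 938 mean [0.441  0.1705 0.0743] circle [439.9 170.5] 10.9
t 22.3 tcp [0.4411 0.1694 0.1991] phi -4.9 w 1.0 grip 0.0 F [0.8 0.4 0.4]
roll u -0.01 x u -0.02 y u 0.02 z u 4.56
```

{"method": "arm_command", "body": {
  "fingers": [1,1,1,1,1,1,1,-0.6,-0.6,-0.6],
  "offset": [
    [-0.07,-0.03,0.5],
    [0,0,0.9],
    [0,0,0.9],
    [0,0,0.9],
    [0,0,0.9],
    [0,0,0.46],
    [0,0,0],
    [0,0,0],
    [0,0,0],
    [0,0,0]
  ],
  "roll": [0,0,0,0,0,0,0,0,0,0]
}}

```text
t: 23.3
ee_pos: [0.4399, 0.1707, 0.0864]
tcp_rot: [-0.0, 0.999, -0.043, 0.001]
contact_force: [0.4, -1.0, 0.2]
gripper_width: 0.516
grip_force: 0.0
```

{"method": "arm_command", "body": {
  "fingers": [-0.6,-0.6,-0.6,-0.6],
  "offset": [
    [0,0,0],
    [0,0,0],
    [0,0,0],
    [0,0,0]
  ],
  "roll": [0,0,0,0]
}}

```text
t: 23.7
ee_pos: [0.4398, 0.1706, 0.0865]
tcp_rot: [-0.0, 0.999, -0.043, 0.001]
contact_force: [-1.0, -1.4, 5.9]
gripper_width: 0.389
grip_force: 39.7
```

Run:
```python
from h import *
go(.592,.2565,.185,-4.85)
```

```text
t 23.7 tcp [0.4398 0.1706 0.0865] phi -4.91 w 0.389 grip 39.7 F [-1.  -1.4  5.9]
roll u -0.01 x u 5.78 y u -3.94 z u -3.94
```

{"method": "arm_command", "body": {
  "fingers": [-0.6,-0.6,-0.6,-0.6,-0.6,-0.6,-0.6,-0.6,-0.6,-0.6],
  "offset": [
    [0,0,-0.5],
    [0,0,-1],
    [0,0,-1],
    [0,0,-1],
    [0,0,-0.4],
    [0.45,-0.3,0],
    [0.85,-0.58,0],
    [0.85,-0.58,0],
    [0.85,-0.58,0],
    [0.85,-0.58,0]
  ],
  "roll": [0,0,0,0,0,0,0,0,0,0]
}}

```text
t: 24.7
ee_pos: [0.5411, 0.2279, 0.1808]
tcp_rot: [0.0, 0.999, -0.043, -0.001]
contact_force: [0.2, 0.5, -1.1]
gripper_width: 0.383
grip_force: 40.0
```

{"method": "arm_command", "body": {
  "fingers": [-0.6,-0.6,-0.6,-0.6,-0.6],
  "offset": [
    [0.85,-0.58,0],
    [0.85,-0.58,0],
    [0.23,-0.16,0],
    [0,0,0],
    [0,0,0]
  ],
  "roll": [0,0,0,0,0]
}}

```text
t: 25.2
ee_pos: [0.5901, 0.2556, 0.1814]
tcp_rot: [0.001, 0.999, -0.043, -0.002]
contact_force: [-1.1, -0.2, -1.3]
gripper_width: 0.387
grip_force: 40.0
```

Run:
```python
from h import *
go(.592,.2565,.0900,-4.85)
```

```text
t 25.2 tcp [0.5901 0.2556 0.1814] phi -4.9 w 0.387 grip 40.0 F [-1.1 -0.2 -1.3]
roll u -0.01 x u 0.07 y u -0.04 z u 3.66
```

{"method": "arm_command", "body": {
  "fingers": [-0.6,-0.6,-0.6,-0.6,-0.6,-0.6,-0.6,-0.6,-0.2,0.2],
  "offset": [
    [0,-0.02,0.4],
    [0,0,0.8],
    [0,0,0.8],
    [0,0,0.8],
    [0,0,0.4],
    [0,0,0.3],
    [0,0,0.13],
    [0,0,0],
    [0,0,0],
    [0,0,0]
  ],
  "roll": [0,0,0,0,0,0,0,0,0,0]
}}

```text
t: 26.2
ee_pos: [0.5923, 0.2572, 0.0935]
tcp_rot: [-0.001, 0.999, -0.043, 0.001]
contact_force: [0.9, -0.3, -0.1]
gripper_width: 0.553
grip_force: 0.0
```

{"method": "arm_command", "body": {
  "fingers": [0.2,0.2,0.2,0.2,0.2,0.2,0.2,1,1],
  "offset": [
    [0,0,0],
    [0,0,0],
    [0,0,-0.6],
    [0,0,-1],
    [0,0,-1],
    [0,0,-1],
    [0,0,-1],
    [0,0,0],
    [0,0,0]
  ],
  "roll": [0,0,0,0,0,0,0,0,0]
}}

```text
t: 27.1
ee_pos: [0.5919, 0.257, 0.2089]
tcp_rot: [-0.001, 0.999, -0.043, 0.001]
contact_force: [-0.4, 0.4, 0.2]
gripper_width: 0.915
grip_force: 0.0
```

Run:
```python
from h import *
top_at(.592,.2565,.03,.07,.086)
go(.3975,.3123,.2,-19.1)
```

```text
n 841 mean [0.5908 0.2579 0.0758] circle [590.3 257.9] 10.9
t 27.15 tcp [0.5911 0.2565 0.2073] phi -4.9 w 0.996 grip 0.0 F [ 0.1  0.2 -0.8]
roll u 2.37 x u -8.05 y u 0.43 z u 0.29
```

{"method": "arm_command", "body": {
  "fingers": [1,1,1,1,1,1,1,1,1,1],
  "offset": [
    [0,0,0],
    [0,0,0],
    [0,0,0],
    [-0.9,0.05,0],
    [-0.9,0.05,0],
    [-0.9,0.05,0],
    [-0.9,0.05,0],
    [-0.9,0.05,0],
    [-0.9,0.05,0],
    [-0.9,0.05,0]
  ],
  "roll": [0.8,0.8,0.77,0,0,0,0,0,0,0]
}}

```text
t: 28.15
ee_pos: [0.4379, 0.2994, 0.2056]
tcp_rot: [0.001, 0.986, -0.166, -0.001]
contact_force: [0.9, 0.2, 0.4]
gripper_width: 1.005
grip_force: 0.0
```

{"method": "arm_command", "body": {
  "fingers": [1,1,1,1],
  "offset": [
    [-0.9,0.05,0],
    [-0.85,0,0],
    [0,0,0],
    [0,0,0]
  ],
  "roll": [0,0,0,0]
}}

```text
t: 28.55
ee_pos: [0.3975, 0.3127, 0.2063]
tcp_rot: [0.001, 0.986, -0.166, -0.0]
contact_force: [0.2, -0.7, 0.3]
gripper_width: 1.004
grip_force: 0.0
```

Run:
```python
from h import *
im,d=snap("wrist","w6"); P=cloud("wrist",d)
m=((d>0)&(P[...,2]>.006)&(P[...,2]<.02)&(np.hypot(P[...,0]-.3975,P[...,1]-.3123)<.065)).astype(np.uint8)
n,l,st,_=cv2.connectedComponentsWithStats(m); i=1+st[1:,4].argmax()
q=P[l==i]; print(np.median(q,0),cv2.minAreaRect((q[:,:2]*1000).astype(np.float32)),st[i])
go(.3975,.3123,.071,-19.1)
```

```text
[0.39914949 0.31287037 0.01002689] ((396.5647277832031, 313.58282470703125), (55.94691848754883, 80.02404022216797), 71.49315643310547) [ 223  135   67   91 5876]
t 28.6 tcp [0.3985 0.3124 0.2065] phi -19.15 w 1.001 grip 0.0 F [0.4 0.5 0.4]
roll u -0.01 x u -0.04 y u 0.02 z u 5.42
```

View pics/w6.png

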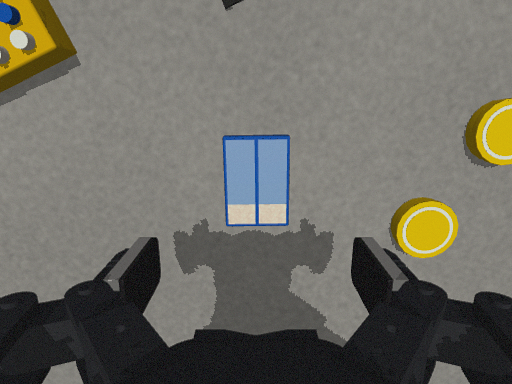

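The carrier is at (256,180), glass up, paper end toward the robot, square to the fingers within 1°, and nothing is near it.

{"method": "arm_command", "body": {
  "fingers": [1,1,1,1,1,1,1,1,1,0.1],
  "offset": [
    [-0.07,-0.02,0.5],
    [0,0,1],
    [0,0,1],
    [0,0,1],
    [0,0,0.8],
    [0,0,0.5],
    [0,0,0.4],
    [0,0,0.3],
    [0,0,0],
    [0,0,0]
  ],
  "roll": [-0.1,0,0,0,0,0,0,0,0,0],
  "force": 25
}}

```text
t: 29.6
ee_pos: [0.3969, 0.3146, 0.0701]
tcp_rot: [-0.0, 0.987, -0.161, 0.0]
contact_force: [-0.9, 0.2, -0.2]
gripper_width: 0.861
grip_force: 0.0
```

{"method": "arm_command", "body": {
  "fingers": [0.1,0.1,0.1,0.1,0.1],
  "offset": [
    [0,0,0],
    [0,0,0],
    [0,0,0],
    [0,0,0],
    [0,0,0]
  ],
  "roll": [0,0,0,0,0]
}}

```text
t: 30.1
ee_pos: [0.3971, 0.3148, 0.0706]
tcp_rot: [-0.001, 0.987, -0.161, 0.001]
contact_force: [-0.1, 0.2, 6.2]
gripper_width: 0.645
grip_force: 27.5
```

{"method": "arm_command", "body": {
  "fingers": [0.1,0.1,0.1,0.1,0.1,0.1,0.1,0.1],
  "offset": [
    [0,0,-0.4],
    [0,0,-0.8],
    [0,0,-1],
    [0,0,-1],
    [0,0,-1],
    [0,0,-1],
    [0,0,-0.6],
    [0,0,0]
  ],
  "roll": [0,0,0,0,0,0,0,0]
}}

```text
t: 30.9
ee_pos: [0.3975, 0.3152, 0.2173]
tcp_rot: [-0.002, 0.987, -0.161, 0.002]
contact_force: [-0.9, 0.4, -0.8]
gripper_width: 0.647
grip_force: 26.8
```

Run:
```python
from h import *
a=np.radians(-4.85); c=np.array([.558,-.142])+.0445*np.cos(.3)*np.array([np.cos(a),np.sin(a)]); print(c)
go(*c,.2,-4.85); snap("wrist","w7")
```

```text
[ 0.60036026 -0.14559432]
t 30.9 tcp [0.3975 0.3152 0.2173] phi -18.53 w 0.647 grip 26.8 F [-0.9  0.4 -0.8]
roll u -2.28 x u 9.64 y u 17.68 z u 0.69
```

View pics/w7.png

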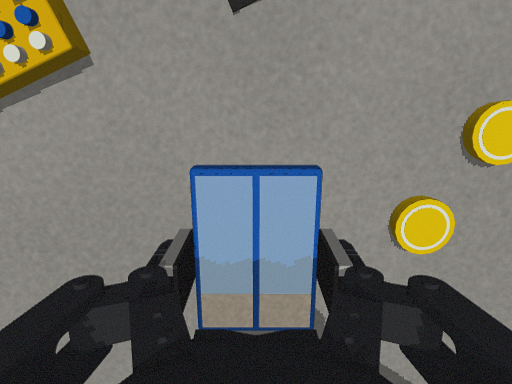

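The carrier is held level at (256,245). I move it to just in front of the rest so I can measure the rest from close up.

{"method": "arm_command", "body": {
  "fingers": [0.1,0.1,0.1,0.1,0.1,0.1,0.1,0.1,0.1,0.1],
  "offset": [
    [0,0,0],
    [0,0,0],
    [0,0,0],
    [0.1,0.4,0],
    [0.2,0.7,0],
    [0.3,0.95,0],
    [0.3,0.95,0],
    [0.3,0.95,0],
    [0.3,0.95,0],
    [0.3,0.95,0]
  ],
  "roll": [-0.78,-0.75,-0.75,0,0,0,0,0,0,0]
}}

```text
t: 31.95
ee_pos: [0.4283, 0.1624, 0.2136]
tcp_rot: [0.001, 0.999, -0.044, -0.001]
contact_force: [-0.5, -0.0, -0.7]
gripper_width: 0.647
grip_force: 26.8
```

{"method": "arm_command", "body": {
  "fingers": [0.1,0.1,0.1,0.1,0.1,0.1,0.1,0.1,0.1,0.1],
  "offset": [
    [0.3,0.95,0],
    [0.3,0.95,0],
    [0.3,0.95,0],
    [0.3,0.95,0],
    [0.3,0.95,0],
    [0.3,0.95,0],
    [0.3,0.95,0],
    [0.3,0.95,0],
    [0.3,0.95,0],
    [0.3,0.95,0]
  ],
  "roll": [0,0,0,0,0,0,0,0,0,0]
}}

```text
t: 32.95
ee_pos: [0.4824, -0.08, 0.2135]
tcp_rot: [0.0, 0.999, -0.044, -0.001]
contact_force: [0.2, -0.4, -0.6]
gripper_width: 0.649
grip_force: 26.8
```

{"method": "arm_command", "body": {
  "fingers": [0.1,0.1,0.1,0.1,0.1],
  "offset": [
    [0.3,0.95,0],
    [0.2,0.8,0],
    [0.1,0.57,0],
    [0,0,0],
    [0,0,0]
  ],
  "roll": [0,0,0,0,0]
}}

```text
t: 33.45
ee_pos: [0.4927, -0.1374, 0.2137]
tcp_rot: [-0.0, 0.999, -0.043, -0.001]
contact_force: [0.1, 0.7, -1.7]
gripper_width: 0.652
grip_force: 26.8
```

Run:
```python
from h import *
go(.6004,-.1456,.2,-4.85)
im,d=snap("wrist","w8"); P=cloud("wrist",d)
np.save("w8d.npy",P); np.save("w8i.npy",im)
i=im.astype(int); red=(i[...,0]-i[...,1]>60)&(i[...,0]-i[...,2]>60)&(d>0)&(P[...,2]>.02)&(P[...,2]<.07)&(P[...,0]>.53)
q=P[red]; print("ledge n",len(q),"zmax",q[:,2].max()); 
q=q[q[:,2]>np.percentile(q[:,2],60)]; print(cv2.minAreaRect((q[:,:2]*1000).astype(np.float32)))
m=(d>0)&(P[...,2]>.03)&(P[...,2]<.08)&(P[...,0]>.565)&(P[...,0]<.66)&(abs(P[...,1]+.146)<.05); w=P[m]
A=np.c_[w[:,:2],np.ones(len(w))]; c=np.linalg.lstsq(A,w[:,2],rcond=None)[0]; r=A@c-w[:,2]; k=abs(r)<.003; c=np.linalg.lstsq(A[k],w[k,2],rcond=None)[0]
print("plane",c,len(w),np.std((A@c-w[:,2])[k]),"slope",np.arctan(np.hypot(*c[:2])),"yaw",np.degrees(np.arctan2(c[1],c[0])))
print("foot x at z=.033,y=-.142:",(.033-c[2]+c[1]*.142)/c[0])
```

```text
t 33.45 tcp [ 0.4927 -0.1374  0.2137] phi -4.96 w 0.652 grip 26.8 F [ 0.1  0.7 -1.7]
roll u -0.02 x u 4.32 y u -0.04 z u 0.55
ledge n 1960 zmax 0.042930926659818146
((553.5416259765625, -139.90731811523438), (129.49456787109375, 6.40885591506958), 85.18870544433594)
plane [ 0.30835425 -0.02451344 -0.14306525] 13238 0.0007471175984590194 slope 0.29999164538400036 yaw -4.545321715600206
foot x at z=.033,y=-.142: 0.5596950401947877
```

View pics/w8.png

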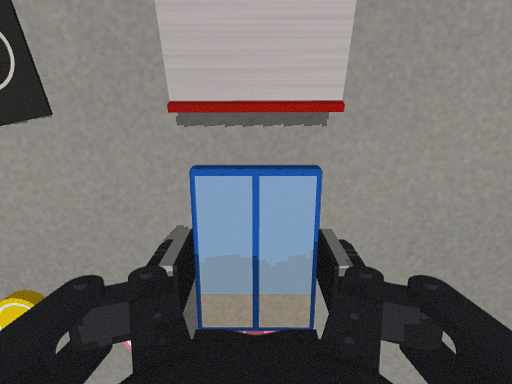

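The rest's ledge is at (256,106), square to the held carrier. I move over it and lower to just above the plate.

{"method": "arm_command", "body": {
  "fingers": [0.1,0.1,0.1,0.1,0.1,0.1,0.1,0.1,0.1,0.1],
  "offset": [
    [0.5,0,0],
    [0.9,-0.05,0],
    [0.9,-0.05,0],
    [0.9,0,0],
    [0.7,0,0],
    [0.4,0,0.5],
    [0,0,0.9],
    [0,0,0.9],
    [0,0,0.7],
    [0,0,0]
  ],
  "roll": [0,0,0,0,0,0,0,0,0,0]
}}

```text
t: 34.5
ee_pos: [0.5996, -0.1419, 0.1363]
tcp_rot: [-0.001, 0.999, -0.041, -0.003]
contact_force: [-1.9, 0.3, -1.1]
gripper_width: 0.643
grip_force: 26.8
```

Run:
```python
from h import *
bot.snapshot("wrist"); go(.6001,-.1439,.1175,-4.85)
```

```text
t 34.55 tcp [ 0.6007 -0.1424  0.138 ] phi -4.74 w 0.647 grip 26.8 F [-0.6  0.3 -0.4]
roll u 0.02 x u -0.02 y u 0.06 z u 0.82
```

{"method": "arm_command", "body": {
  "fingers": [0.1,0.1,0.1,0.1,0.1,0.1],
  "offset": [
    [0,0.05,0.25],
    [0,0,0.15],
    [0,0,0.15],
    [0,0,0.12],
    [0,0,0.1],
    [0,0,0]
  ],
  "roll": [0,0,0,0,0,0],
  "force": 20
}}

```text
t: 35.15
ee_pos: [0.6011, -0.1453, 0.1215]
tcp_rot: [-0.0, 0.999, -0.042, 0.0]
contact_force: [-3.3, 0.2, 3.9]
gripper_width: 0.644
grip_force: 28.5
```

```bash
cat > car.py <<'E'
from h import *
def carrier(cam="wrist",name=None):
    im,d=snap(cam,name); P=cloud(cam,d)
    i=im.astype(int); b=(i[...,2]-i[...,0]>40)&(d>0)&(P[...,2]>.03)&(P[...,2]<.1)&(np.hypot(P[...,0]-.60,P[...,1]+.145)<.08)
    n,l,st,_=cv2.connectedComponentsWithStats(b.astype(np.uint8)); q=P[l==1+st[1:,4].argmax()]
    a=np.radians(-4.7); o=np.array([.5592,-.1405,.033])
    X=np.array([np.cos(a)*np.cos(.3),np.sin(a)*np.cos(.3),np.sin(.3)]); Y=np.array([-np.sin(a),np.cos(a),0]); Z=np.cross(X,Y)
    L=(q-o)@np.c_[X,Y,Z]*1000
    r=cv2.minAreaRect(L[:,:2].astype(np.float32)); print("rest-frame blue rect (mm)",np.round(r[0],1),np.round(r[1],1),round(r[2],1),"z med",np.round(np.median(L[:,2]),1))
    A=np.c_[L[:,:2],np.ones(len(L))]; c=np.linalg.lstsq(A,L[:,2],rcond=None)[0]; print("tilt vs plate",np.round(c[:2],3),"x range",np.round(np.percentile(L[:,0],[.5,99.5]),1))
    return im,P
E
python3 - <<'E'
from car import *
carrier(name="w9"); go(.6001,-.1439,.1175,-4.85)
E
```

```text
rest-frame blue rect (mm) [47.9  0.4] [56.1 80.3] 89.7 z med 12.2
tilt vs plate [-0.147  0.001] x range [ 8.9 87.3]
t 35.2 tcp [ 0.6011 -0.1453  0.1216] phi -4.85 w 0.648 grip 28.5 F [-2.2  1.4  4.5]
roll u -0.0 x u -0.04 y u -0.05 z u 0.16
```

View pics/w9.png

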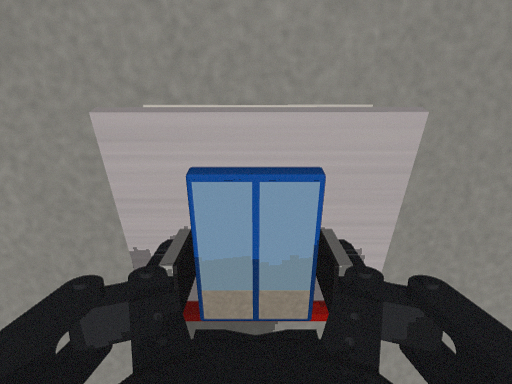

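The carrier's uphill end has met the plate. It is pivoting in the pads as planned, with the red ledge visible at (256,312). I continue down a little and ease it toward the ledge.

{"method": "arm_command", "body": {
  "fingers": [0.1,0.1,0.1,0.1,0.1],
  "offset": [
    [-0.04,0,0.1],
    [-0.04,0,0.1],
    [-0.04,0,0.08],
    [0,0,0],
    [0,0,0]
  ],
  "roll": [0,0,0,0,0]
}}

```text
t: 35.7
ee_pos: [0.6004, -0.1453, 0.117]
tcp_rot: [0.0, 0.999, -0.042, 0.003]
contact_force: [-3.8, 1.5, 12.6]
gripper_width: 0.649
grip_force: 32.7
```

Run:
```python
from car import *
carrier(); go(.6001,-.1439,.1175,-4.85)
```

```text
rest-frame blue rect (mm) [46.2  0.3] [56.  81.6] 90.0 z med 10.3
tilt vs plate [-0.05 -0.  ] x range [ 7.1 86.6]
t 35.75 tcp [ 0.6005 -0.1453  0.117 ] phi -4.85 w 0.646 grip 32.7 F [-3.2  1.5 13. ]
roll u -0.0 x u -0.02 y u -0.05 z u -0.02
```

{"method": "arm_command", "body": {
  "fingers": [0.3,0.6,0.6,0.6,0.6,0.6,0.6,0.6,0.6],
  "offset": [
    [0,0,0],
    [0,0,0],
    [0,0,0],
    [0,0,-0.4],
    [0,0,-0.8],
    [0,0,-0.8],
    [0,0,-0.8],
    [0,0,-0.8],
    [0,0,0]
  ],
  "roll": [0,0,0,0,0,0,0,0,0]
}}

```text
t: 36.65
ee_pos: [0.6001, -0.1455, 0.207]
tcp_rot: [0.0, 0.999, -0.042, 0.003]
contact_force: [0.5, 0.2, 0.4]
gripper_width: 0.802
grip_force: 0.0
```

Run:
```python
from car import *
carrier(name="w10"); go(.6001,-.1439,.1175,-4.85)
```

```text
rest-frame blue rect (mm) [44.2  0.4] [55.9 81. ] 89.8 z med 8.5
tilt vs plate [-0.023 -0.001] x range [ 4.5 84.2]
t 36.7 tcp [ 0.5991 -0.1452  0.2051] phi -4.85 w 0.799 grip 0.0 F [-0.2 -0.7 -0.7]
roll u 0.0 x u 0.04 y u -0.06 z u 3.5
```

View pics/w10.png

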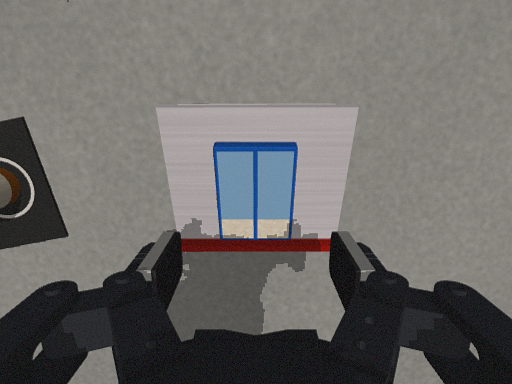

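The carrier lies flat and square on the plate at (256,190), its low edge close to the red ledge at (256,244). I measure the gap to the ledge.

Run:
```python
from car import *
im,P=carrier()
a=np.radians(-4.7); o=np.array([.5592,-.1405,.033])
X=np.array([np.cos(a)*np.cos(.3),np.sin(a)*np.cos(.3),np.sin(.3)]); Y=np.array([-np.sin(a),np.cos(a),0]); Z=np.cross(X,Y)
L=(P-o)@np.c_[X,Y,Z]*1000
for col in (235,280):
    for r in range(214,256,2): print(col,r,im[r,col],np.round(L[r,col],1))
```

```text
rest-frame blue rect (mm) [44.1  0.5] [55.8 81.1] 89.9 z med 8.8
tilt vs plate [-0.023  0.   ] x range [ 4.7 84.3]
235 214 [112 142 170] [28.5 15.4  9.2]
235 216 [106 143 168] [26.7 15.5  9.2]
235 218 [167 167 164] [25.6 15.5 10.2]
235 220 [200 185 164] [23.3 15.6  9.7]
235 222 [199 187 166] [20.8 15.7  8.9]
235 224 [190 177 160] [19.2 15.8  9.2]
235 226 [187 176 154] [17.5 15.8  9.6]
235 228 [195 181 161] [15.8 15.8  9.8]
235 230 [191 176 156] [13.9 15.9  9.9]
235 232 [202 186 166] [10.8 16.1  8.7]
235 234 [133 125 111] [10. 16. 10.]
235 236 [132 122 104] [ 7.2 16.2  9.1]
235 238 [19 39 82] [ 4.4 16.3  8.2]
235 240 [82 11 11] [-2.3 16.9  3.1]
235 242 [89 25 23] [-2.9 16.8  4.7]
235 244 [86 23 21] [-2.7 16.7  7.3]
235 246 [97 24 18] [-3.7 16.6  8.5]
235 248 [92 12  8] [-6.9 16.8  7.3]
235 250 [95 32 33] [-7.9 16.8  8.6]
235 252 [90 91 85] [-41.5  19.7 -24.1]
235 254 [88 88 85] [-43.   19.7 -23.1]
280 214 [111 144 170] [ 29.3 -17.6  10.4]
280 216 [112 143 172] [ 26.4 -17.8   8.9]
280 218 [169 166 157] [ 24.4 -17.9   8.8]
280 220 [193 181 161] [ 23.  -17.9   9.3]
280 222 [191 176 158] [ 21.6 -17.9  10. ]
280 224 [199 185 166] [ 19.1 -18.1   9.3]
280 226 [195 179 162] [ 17.6 -18.1   9.8]
280 228 [194 182 162] [ 15.3 -18.2   9.3]
280 230 [192 177 159] [ 14.1 -18.2  10.3]
280 232 [186 172 153] [ 11.1 -18.4   9. ]
280 234 [196 182 161] [  8.9 -18.5   8.8]
280 236 [132 121 106] [  6.8 -18.6   8.7]
280 238 [24 40 77] [  4.6 -18.7   8.5]
280 240 [84 10  6] [ -3.  -19.4   2.4]
280 242 [85 28 20] [ -3.2 -19.3   4.5]
280 244 [84 26 25] [ -2.6 -19.    7.4]
280 246 [94 13 10] [ -4.5 -19.1   7.8]
280 248 [92  8  8] [ -6.5 -19.2   7.9]
280 250 [97 36 38] [ -8.7 -19.3   7.8]
280 252 [90 92 88] [-40.8 -22.5 -23.3]
280 254 [87 86 83] [-42.  -22.5 -21.9]
```

The gap is about 7 mm and friction holds the carrier there. I regrip it lightly and slide it down the slope to the ledge.

{"method": "arm_command", "body": {
  "fingers": [0.6,0.6,0.6,0.6,0.6,0.6,0.6,0.6,0.1,0.1],
  "offset": [
    [0,-0.04,0.6],
    [0,0,0.8],
    [0,0,0.8],
    [0,0,0.6],
    [0,0,0.4],
    [0,0,0.3],
    [0,0,0],
    [0,0,0],
    [0,0,0],
    [0,0,0]
  ],
  "roll": [0,0,0,0,0,0,0,0,0,0],
  "force": 20
}}

```text
t: 37.75
ee_pos: [0.5989, -0.1441, 0.1171]
tcp_rot: [0.0, 0.999, -0.042, 0.001]
contact_force: [-0.8, -0.1, 1.2]
gripper_width: 0.65
grip_force: 22.0
```

{"method": "arm_command", "body": {
  "fingers": [0.1,0.1,0.1,0.1,0.1,0.1,0.1,0.1],
  "offset": [
    [0,0,0],
    [0,0,0],
    [-0.06,0,0.018],
    [-0.07,0,0.022],
    [-0.07,0,0.022],
    [-0.07,0,0.022],
    [0,0,0],
    [0,0,0]
  ],
  "roll": [0,0,0,0,0,0,0,0]
}}

```text
t: 38.55
ee_pos: [0.5929, -0.1436, 0.1153]
tcp_rot: [0.0, 0.999, -0.042, 0.002]
contact_force: [0.9, -0.2, 6.0]
gripper_width: 0.647
grip_force: 22.5
```

Run:
```python
from car import *
carrier(); go(.6001,-.1439,.1175,-4.85)
```

```text
rest-frame blue rect (mm) [39.7  1.3] [55.9 81.4] 89.9 z med 9.9
tilt vs plate [-0.031  0.   ] x range [ 1.1 80.1]
t 38.6 tcp [ 0.5929 -0.1436  0.1152] phi -4.84 w 0.647 grip 22.5 F [ 1.6 -0.4  6. ]
roll u 0.0 x u 0.29 y u -0.01 z u -0.09
```

{"method": "arm_command", "body": {
  "fingers": [0.1,0.1,0.1,0.1,0.1],
  "offset": [
    [-0.06,0,0.02],
    [-0.06,0,0.02],
    [-0.04,0,0.015],
    [0,0,0],
    [0,0,0]
  ],
  "roll": [0,0,0,0,0]
}}

```text
t: 39.1
ee_pos: [0.592, -0.1434, 0.1151]
tcp_rot: [0.001, 0.999, -0.042, 0.006]
contact_force: [6.0, -0.0, 4.9]
gripper_width: 0.647
grip_force: 22.3
```

{"method": "arm_command", "body": {
  "fingers": [0.3,0.6,0.6,0.6,0.6,0.6,0.6,0.6,0.6],
  "offset": [
    [0,0,0],
    [0,0,0],
    [0,0,0],
    [0,0,-0.4],
    [0,0,-0.8],
    [0,0,-0.8],
    [0,0,-0.8],
    [0,0,-0.8],
    [0,0,0]
  ],
  "roll": [0,0,0,0,0,0,0,0,0]
}}

```text
t: 40.0
ee_pos: [0.5888, -0.1436, 0.2057]
tcp_rot: [0.0, 0.999, -0.042, 0.003]
contact_force: [0.9, -0.1, -0.7]
gripper_width: 0.797
grip_force: 0.0
```

Run:
```python
from car import *
im,P=carrier()
a=np.radians(-4.7); o=np.array([.5592,-.1405,.033])
X=np.array([np.cos(a)*np.cos(.3),np.sin(a)*np.cos(.3),np.sin(.3)]); Y=np.array([-np.sin(a),np.cos(a),0]); Z=np.cross(X,Y)
L=(P-o)@np.c_[X,Y,Z]*1000
for col in (235,280):
    for r in range(226,262,2): print(col,r,im[r,col],np.round(L[r,col],1))
go(.6,-.145,.2)
```

```text
rest-frame blue rect (mm) [37.4  1.6] [55.9 81.1] 89.8 z med 8.6
tilt vs plate [-0.022  0.   ] x range [-1.4 77.6]
235 226 [195 181 159] [ 4.9 16.9  8.8]
235 228 [192 182 162] [ 3.1 17.   9.1]
235 230 [199 184 160] [ 1.7 17.   9.8]
235 232 [ 24  76 149] [-2.  17.2  7.8]
235 234 [144  17  11] [-4.4 17.4  7.3]
235 236 [92 12 14] [-6.  17.4  7.8]
235 238 [98 39 38] [-8.7 17.5  7.1]
235 240 [87 87 82] [-39.3  20.3 -24.8]
235 242 [85 86 80] [-41.2  20.4 -24.3]
235 244 [78 80 73] [-43.3  20.4 -23.8]
235 246 [86 88 84] [-45.   20.4 -23. ]
235 248 [84 85 80] [-47.3  20.5 -22.7]
235 250 [87 88 83] [-48.1  20.4 -20.9]
235 252 [88 89 84] [-50.7  20.5 -21. ]
235 254 [85 81 79] [-52.7  20.6 -20.3]
235 256 [84 83 77] [-53.8  20.5 -18.9]
235 258 [83 82 78] [-56.5  20.6 -18.9]
235 260 [87 88 83] [-58.4  20.7 -18.2]
280 226 [184 172 155] [  5.3 -17.6   9.4]
280 228 [192 179 158] [  3.7 -17.6   9.9]
280 230 [198 185 160] [  0.7 -17.8   8.7]
280 232 [ 15  71 141] [ -0.8 -17.9   9.3]
280 234 [144  19   7] [ -4.9 -18.2   6.9]
280 236 [95 27 23] [ -6.4 -18.2   7.6]
280 238 [96 35 36] [ -8.5 -18.3   7.5]
280 240 [86 87 85] [-39.1 -21.6 -24.5]
280 242 [84 85 78] [-40.8 -21.6 -23.7]
280 244 [84 83 78] [-42.7 -21.6 -23. ]
280 246 [83 82 80] [-45.1 -21.7 -22.9]
280 248 [84 83 81] [-46.6 -21.7 -21.8]
280 250 [88 85 82] [-49.3 -21.8 -22. ]
280 252 [90 87 83] [-52.2 -21.9 -22.4]
280 254 [86 83 82] [-53.5 -21.9 -21. ]
280 256 [81 77 77] [-54.9 -21.9 -19.8]
280 258 [82 80 79] [-57.5 -22.  -19.9]
280 260 [85 87 81] [-59.3 -22.  -19. ]
t 40.05 tcp [ 0.5878 -0.1433  0.2038] phi -4.85 w 0.8 grip 0.0 F [-0.2  1.3  0.1]
roll u 0.0 x u 0.49 y u 0.03 z u 0.15
```

The carrier is seated: the ledge resisted with 6 N and no inner ledge face shows. I clear the arm and check everything.

{"method": "arm_command", "body": {
  "fingers": [1,1,1,1,1,1,1,1,1,1],
  "offset": [
    [0,0,-1],
    [0,0,-1],
    [-0.7,0.7,-0.5],
    [-0.7,0.7,0],
    [-0.7,0.7,0],
    [-0.5,0.9,0],
    [-0.3,0.9,0],
    [0,0.9,0],
    [0,0,0],
    [0,0,0]
  ],
  "roll": [0,0,0,0,0,0,0,0,0,0]
}}

```text
t: 41.05
ee_pos: [0.504, -0.2563, 0.2634]
tcp_rot: [-0.001, 0.999, -0.043, -0.001]
contact_force: [-0.0, 0.9, -0.4]
gripper_width: 1.004
grip_force: 0.0
```

Run:
```python
from car import *
for n,a in dict(amber=(.6125,.078,.02,.066,.09),white=(.592,.2565,.02,.066,.09),orange=(.6,.17,.04,.029,.045)).items(): print(n); top_at(*a,cam="top")
carrier("top","top_end")
i=cv2.imread("pics/top_end.png"); cv2.imwrite("pics/top_end_c.png",cv2.resize(i[90:300,60:440],None,fx=2.1,fy=2.1,interpolation=cv2.INTER_CUBIC))
```

```text
amber
n 51 mean [0.6147 0.0785 0.0779] circle [615.5  78.6] 10.5
white
n 53 mean [0.5917 0.2562 0.0777] circle [592.9 257.2] 11.7
orange
n 252 mean [0.5987 0.1704 0.0364] circle [599.2 170.7] 26.8
rest-frame blue rect (mm) [51.8  0.3] [54.3 58.8] 89.4 z med 10.9
tilt vs plate [-0.008  0.008] x range [24.8 80.6]
```

View pics/top_end_c.png

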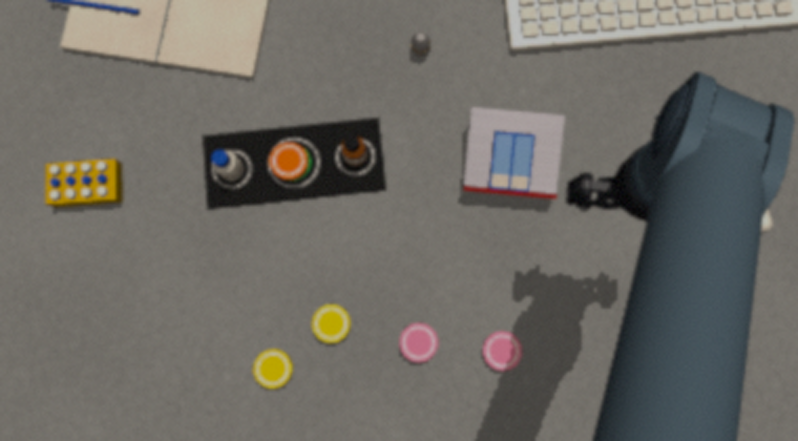

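The top view shows both bottles and the stack in their rings, the carrier seated on the ledge and the bystanders in place. I hand it in.

```bash
python3 -c "
from rig import bot
print(bot.finish_job())"
```

```text
the job is handed in; nothing more can be done
None
```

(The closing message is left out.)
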